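# Rest the counterweight heavy end down

## Robot

A 6-joint arm with a two-finger parallel gripper is mounted at the origin on the work surface. World frame = base frame: x ahead of the robot, y to its left, z up, the work surface at z = 0. Lengths are in m, angles in rad, forces in N, time in s.
With the tool pointing down it reaches from about 0.275 to 0.75 m from the base axis. Payload 10.2 kg.
Tool frame: the origin (TCP) lies between the finger pads; the fingertips stand 14 mm ahead of it and the grasp point (between the pads) lies 5 mm behind it; x points along the fingers, y is the direction in which the jaws open and shut, and the axes are right-handed (so a half turn about x gives the same grasp; the last joint's range is limited). The gripper opens to 88 mm and grips with 3 to 60 N. Pads are 18 mm wide; open, the fingers measure 123 mm over their backs; the gripper's body (75 mm by 187 mm) begins 45 mm behind the grasp point.
Start: joints at [-1.455, 0.313, 1.498, -0, 1.331, -0.223], TCP at [0.174, -0.495, 0.253] pointing down, gripper open.
Joint ranges: [-2.94, 2.94], [-0.97, 2.17], [0.19, 2.56], [-1.23, 4.37], [0.02, 3.11], [-2.88, 2.88]. Speed limits (rad/s): [2.39, 2.39, 3.01, 3.14, 3.14, 3.14].

## Interface

Orientations are given as a rotation vector (axis times angle).
In Python, from bench import ctrl, kin, camera, ticket, boxes_of, tip_of gives the robot as it stands. Calls block until the motion is done:
- ctrl.move_to(position, orientation): joint-space move of the TCP to a pose.
- ctrl.movel(position, rot=None, rate=0.15, contact_N=None): straight line of the TCP; rot=None keeps the orientation; rate is the mean speed in m/s. With contact_N (N) it stops when the force on the tool has changed by that much, and returns True; else False.
- ctrl.set_joints(angles): joint-space move.
- ctrl.gripper_to(opening, grip_force=None): opening from 0.0 (shut) to 1.0 (fully open); grip_force is the grip in N (None keeps the last); returns when the fingers have stopped.
- ctrl.wait(seconds).
- kin.inverse_kinematics(position, orientation): joint angles nearest the present ones, or None.
- camera(name): name is "side" or "top" or "wrist"; returns a dict with "image" (400x640x3 uint8, blue, green, red), "vertical_fov" (degrees; the focal length in pixels is half the picture's height over the tangent of half this angle, whatever the lens; pixels are square), "cx", "cy" (the principal point, pixels), "T" (4x4, takes a point from camera to world coordinates). Camera axes: x right, y up, looking along -z (the intrinsics and any distortion apply to the point x, -y, -z); pixel columns grow to the right and rows downward; lengths in m; the calibration is good to about 2 mm. A picture is of the moment at which its call begins. There is no depth.
A pose or a line that the arm cannot do raises ctrl.MotionError and nothing moves.
- ticket.job_done(): hands the job in, once; it reports no verdict.
Trained networks look in a picture, given as the dict that the camera call returned (one of the last four; its "shot" number tells which), for a name from the list of things; names that differ only in an ending like _2 or _b are one class to them, and where a whole thing is asked for, a point or a joint stands for the part that bears it (a point fixed in the world has none). Each returns a list of dicts, best first, with "score" (0 to 1); they miss things now and then, are a little off and sometimes report something else, mostly with a low value. They report only what shows in the picture. A call takes as long as a camera call. They do not tell look-alikes from the thing itself.
- boxes_of(picture, thing): "position" ([x, y, z] in m, in the coordinates of the camera as it stood for that picture, good to about 4 mm: the middle of the surface that is visible of it).
- tip_of(picture, thing): "position" ([x, y, z] in m, in the coordinates of the camera as it stood for that picture, good to about 4 mm: a listed point, or the origin of a listed thing).
Readings, each from a call of its own:
- ctrl.read_t(): time.
- ctrl.read_joint_pos(): joint angles.
- ctrl.read_joint_velocities(): joint speeds.
- ctrl.read_joint_efforts(): joint torques, N m.
- ctrl.read_eef_pos(): TCP position.
- ctrl.read_eef_rot(): TCP orientation.
- ctrl.read_ft_force(): force on the tool from outside, world axes, zero at the start.
- ctrl.read_ft_torque(): the same for the moment, N m.
- ctrl.read_grip_width(): opening from 0.0 (shut) to 1.0 (fully open).
Only numpy, scipy, OpenCV 4.12 (cv2) and the standard library are available. Lean on these libraries where they do the work, as an engineer would, in place of code of your own. Each camera call takes 0.05 s, during which the arm holds its last target.

## Task

Only one end of the capped box tube is heavy, and both ends look alike: lift the tube clear of the bench by its pivoting lug so that it hangs and the heavy end sinks. Then set it down gently in the channel of the sloping rest, heavy end downhill, lying flat on the channel's floor with that end up against the stop plate, and let go. Leave the cans and the screwdriver where they stand.

Things in the scene. Friction and masses are not known exactly. Their poses are not given: they have to be found in the camera images.
- tube: Counterweight: capped steel box tube 240 long x 36 x 36, about 0.6 kg, flat on the bench at any yaw. Origin: centre of its underside; x along it, y across, z up. A slug is hidden in one end; looks do not show which. Two ears on its middle (34 along x, 24 over both, tops 76 above the underside) carry the lug. Hung by the lug it tips about 20 degrees, heavy end down: x then dips or rises.
- lug: Flat steel lifting lug, 8 thick (along tube's y), 30 wide, pivoting in the ears about the tube's y axis, up to 0.9 rad either way. Origin: on the pivot, 68 above the tube's underside, midway along it; z runs up the plate, top edge 55 from the pivot. The pivot is slightly stiff (0.012 N m): the lug stays as left and at the start may lean 0.3 rad along the tube.
- lug_grip (a point): Point to pinch on the lug's two flat faces (fingers close across the tube, along its y): middle of the plate, 40 from the pivot, 15 below the top edge, about 108 above the bench at the start.
- bed: Channel of the sloping rest, fixed on the bench, 300 long, sloping 0.26 rad. Origin: middle of its floor's top face, 66 above the bench; x downhill along the floor, y across, z square to the floor. 44 wide inside; walls 18 high, then flared lips up to 29 above the floor, 70 over all. The tube is home with its origin 20 downhill of this one. Friction keeps the tube from sliding.
- stop (a point): Middle of the uphill face of the stop plate at the channel's low end: 140 downhill of the bed's origin and 18 above the floor. The plate is 60 wide and stands 30 above the floor.
- can_a: Bystander: dark can with a pale flat top, 64 diameter, 170 high, standing. Origin: centre of its underside.
- can_b: Bystander: pale metal can, 56 diameter, 130 high, standing. Origin: centre of its underside.
- screwdriver: Bystander: screwdriver lying on the bench. Origin: underside, x along it towards the tip.
Mind the look-alikes: they are no part of the job. What is meant by the tube is not blue, and is the larger of those in its own colour.

How it is judged:
By the outcome, as a careful person would: the job done as asked, in the order asked, and still so for the second after the job is handed in, with the robot touching nothing.
It also fails if it takes over 72 s, if anything falls off the work surface, if the arm or the gripper's body presses on something with over 40 N, if the wrist force passes 120 N, or if a joint passes its speed limit or range.

## Working session

There is one attempt and no reset: what is moved stays moved. The work goes in short steps, each a Python script; the robot and the scene stay as the last script left them, time stands still between calls to the robot, and variables do not carry over. Pictures are saved under pics/ and viewed, and the job is handed in when it is done.

```bash
ls; mkdir -p pics
cat > h.py <<'E'
import numpy as np, cv2
from scipy.spatial.transform import Rotation as R
from bench import ctrl, kin, camera, ticket, boxes_of, tip_of
def w(pic,p): return (pic["T"]@np.append(p,1))[:3]
def px(pic,P):
    p=np.linalg.inv(pic["T"])@np.append(P,1); f=200/np.tan(np.radians(pic["vertical_fov"])/2)
    return np.array([pic["cx"]+f*p[0]/-p[2], pic["cy"]-f*p[1]/-p[2]])
def ray(pic,u,z):
    f=200/np.tan(np.radians(pic["vertical_fov"])/2)
    d=pic["T"][:3,:3]@np.array([(u[0]-pic["cx"])/f,-(u[1]-pic["cy"])/f,-1]); o=pic["T"][:3,3]
    return o+d*(z-o[2])/d[2]
E
python3 - <<'E'
from h import *
for n in ("top","side","wrist"):
    p=camera(n); cv2.imwrite(f"pics/{n}0.png",p["image"]); print(n,{k:v for k,v in p.items() if k not in("image",)})
    for t in ("tube","lug","lug_grip","bed","stop","can_a","can_b","screwdriver"):
        for fn in (boxes_of,tip_of):
            try:
                for d in fn(p,t)[:4]:
                    P=w(p,d["position"]); print(t,fn.__name__,round(d["score"],2),P.round(3),px(p,P).round())
            except Exception as e: print(t,fn.__name__,e)
print(ctrl.read_t())
E
```

```text
pics
top {'vertical_fov': 55.65765454069489, 'cx': 323.024197706401, 'cy': 201.1215994259522, 'T': array([[-0.00333222,  0.99841918, -0.05610742,  0.47963108],
       [-0.99998207, -0.00360614, -0.00478151,  0.08589278],
       [-0.00497628,  0.05609048,  0.99841329,  1.17169402],
       [ 0.        ,  0.        ,  0.        ,  1.        ]]), 'shot': 1}
tube call 0.71 [0.493 0.202 0.034] [286. 218.]
tube call 0.71 [0.719 0.395 0.036] [223. 144.]
tube call 0.59 [0.328 0.146 0.025] [305. 273.]
tube call 0.78 [0.324 0.149 0.   ] [304. 273.]
tube call 0.77 [ 0.494  0.209 -0.004] [285. 218.]
tube call 0.69 [ 0.725  0.404 -0.002] [223. 144.]
lug call 0.61 [0.733 0.399 0.065] [219. 137.]
lug call 0.46 [0.321 0.146 0.05 ] [305. 277.]
lug call 0.45 [0.497 0.213 0.064] [282. 217.]
lug_grip call 0.67 [0.722 0.395 0.104] [216. 138.]
lug_grip call 0.52 [0.726 0.399 0.106] [215. 136.]
lug_grip call 0.47 [0.322 0.149 0.078] [303. 278.]
lug_grip call 0.45 [0.492 0.204 0.11 ] [283. 218.]
bed call 0.74 [ 0.465 -0.2    0.075] [424. 227.]
bed call 0.66 [ 0.465 -0.192  0.064] [420. 227.]
stop call 0.86 [
[... 2292 characters left out ...]
.78  0.159 0.081] [379. 168.]
can_b call 0.86 [ 0.77  -0.064 -0.003] [398. 245.]
can_b call 0.8 [ 0.788  0.182 -0.002] [377. 185.]
screwdriver call 0.66 [ 0.814 -0.228  0.019] [442. 290.]
screwdriver call 0.66 [ 0.774 -0.221  0.004] [423. 294.]
wrist {'vertical_fov': 60.90094307615967, 'cx': 316.5275316711949, 'cy': 196.59536413436385, 'T': array([[ 3.32628536e-01,  8.94341618e-01,  2.99184436e-01,
         2.51489157e-01],
       [-9.43057401e-01,  3.15109999e-01,  1.06528991e-01,
        -4.67270622e-01],
       [ 9.97302562e-04, -3.17582679e-01,  9.48230060e-01,
         3.84834048e-01],
       [ 0.00000000e+00,  0.00000000e+00,  0.00000000e+00,
         1.00000000e+00]]), 'shot': 3}
2.55
```

View pics/top0.png

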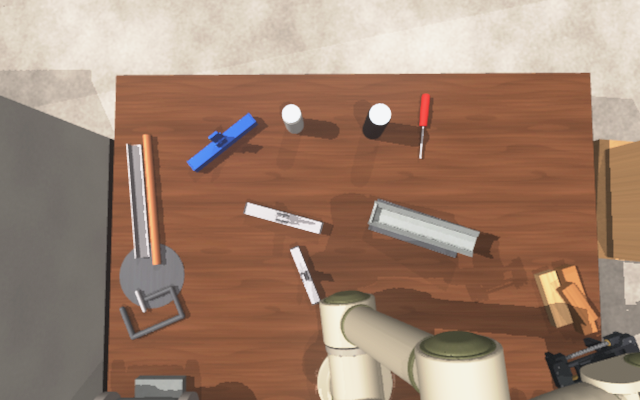

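View pics/side0.png

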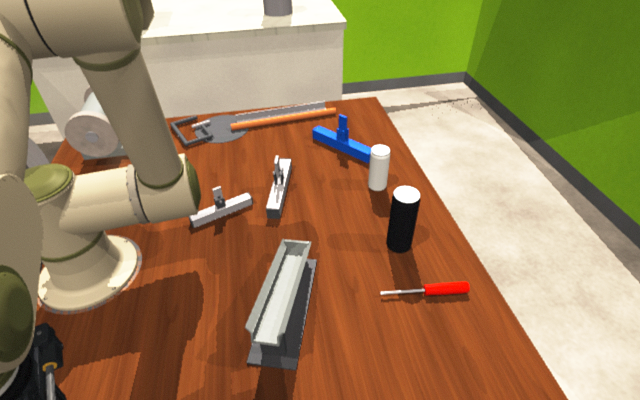

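Run:
```python
import cv2
a=cv2.imread("pics/top0.png")[90:330,180:340]; cv2.imwrite("pics/c1.png",cv2.resize(a,None,fx=2.5,fy=2.5,interpolation=2))
a=cv2.imread("pics/side0.png")[90:250,180:400]; cv2.imwrite("pics/c2.png",cv2.resize(a,None,fx=3.6,fy=3.6,interpolation=2))
```

```text
(no output)
```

View pics/c1.png

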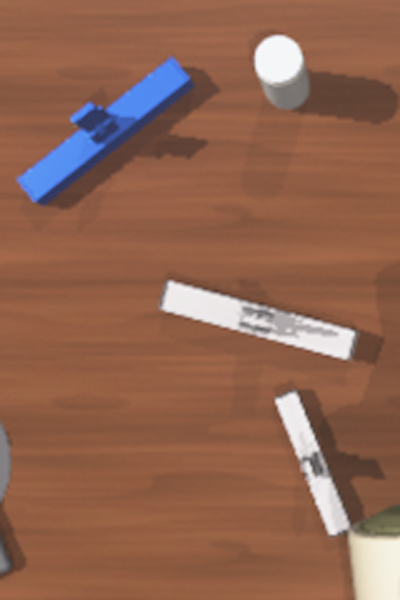

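View pics/c2.png

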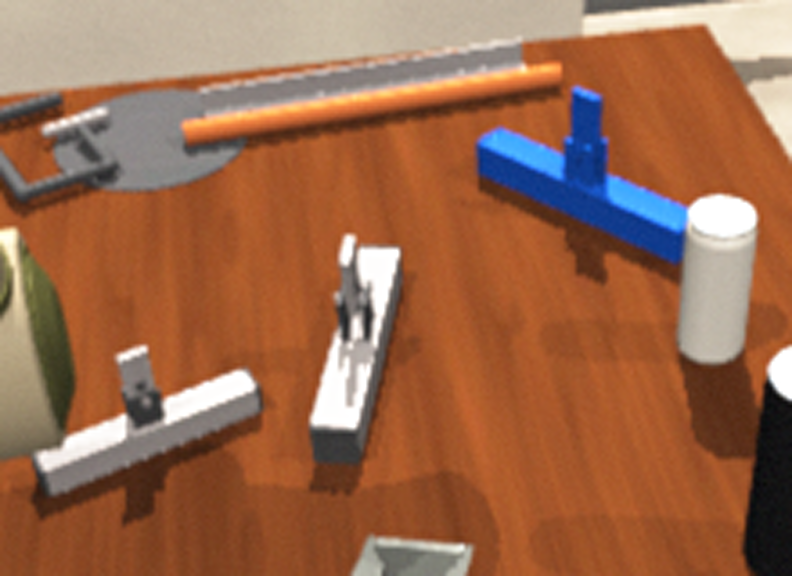

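Candidates for the tube: blue (222,142) is out because it is blue. Of the two grey ones, (284,218) is larger than (305,275), so I choose (284,218), and the close crops confirm it. The stop is at the rest's far (+y) end. Its measured height of 0.048 m matches the 0.047 m expected. Next I'll refine the tube and bed yaw by overlaying the models.

```bash
cat >> h.py <<'E'
def frame(x,y,z,yaw,pitch=0): # pitch>0: x dips
    T=np.eye(4); T[:3,:3]=(R.from_euler('z',yaw)*R.from_euler('y',pitch)).as_matrix(); T[:3,3]=x,y,z; return T
def box(T,x0,x1,y0,y1,z0,z1):
    return [(T@np.array([x,y,z,1]))[:3] for x in(x0,x1) for y in(y0,y1) for z in(z0,z1)]
ED=[(0,1),(0,2),(0,4),(1,3),(1,5),(2,3),(2,6),(3,7),(4,5),(4,6),(5,7),(6,7)]
def draw(im,pic,pts,s,o,c):
    q=[((px(pic,P)-o)*s+s/2).round().astype(int) for P in pts]
    for a,b in ED: cv2.line(im,tuple(map(int,q[a])),tuple(map(int,q[b])),c,1)
E
cat > ov.py <<'E'
from h import *
p={n:camera(n) for n in("top","side")}
# tube by segmentation
pic=p["top"]; im=pic["image"]; hsv=cv2.cvtColor(im,cv2.COLOR_BGR2HSV)
m=((hsv[...,1]<60)&(hsv[...,2]>150)).astype(np.uint8)
m[:, :240]=0;m[:195]=0;m[245:]=0;m[:,330:]=0
m=cv2.morphologyEx(m,cv2.MORPH_CLOSE,np.ones((5,5)))
n,l,s,c=cv2.connectedComponentsWithStats(m); i=1+np.argmax(s[1:,4]); 
pts=np.argwhere(l==i)[:,::-1].astype(float)
W=np.array([ray(pic,u,0.036)[:2] for u in pts]).astype(np.float32)
(cx,cy),(a,b),ang=cv2.minAreaRect(W*1000); print("tube rect",cx,cy,a,b,ang)
for d in boxes_of(pic,"lug_grip"): print(w(pic,d["position"]).round(3))
v=W-W.mean(0); e,V=np.linalg.eigh(v.T@v); yaw=np.arctan2(V[1,1],V[0,1]); print("mean",W.mean(0),"yaw",yaw)
import sys
if yaw>1.57: yaw-=np.pi
tube=frame(cx/1000,cy/1000,0,yaw); bed=frame(.465,-.192,.066,float(sys.argv[1]) if len(sys.argv)>1 else 1.267,.26)
for n,o1,o2 in(("top",(235,190),(360,190)),("side",(230,140),(220,230))):
  for k,o,sz in(("t",o1,(100,80)),("b",o2,(130,140))):
    s=5; o=np.array(o); a=p[n]["image"][o[1]:o[1]+sz[1],o[0]:o[0]+sz[0]]; a=cv2.resize(a,None,fx=s,fy=s,interpolation=cv2.INTER_CUBIC)
    if k=="t": draw(a,p[n],box(tube,-.12,.12,-.018,.018,0,.036),s,o,(0,0,255))
    else:
        draw(a,p[n],box(bed,-.15,.14,-.022,.022,0,.018),s,o,(0,0,255)); draw(a,p[n],box(bed,-.16,.14,-.035,.035,.029,.029),s,o,(0,255,0)); draw(a,p[n],box(bed,.14,.14,-.03,.03,0,.03),s,o,(255,0,0))
    cv2.imwrite(f"pics/{n}_{k}{ctrl.read_t():.2f}.png",a); print(f"pics/{n}_{k}{ctrl.read_t():.2f}.png")
E
python3 ov.py
```

```text
tube rect 494.4914855957031 212.53709411621094 233.5955352783203 37.58871841430664 74.72962951660156
[0.722 0.393 0.104]
mean [0.494353   0.21253565] yaw 1.3041555
pics/top_t2.70.png
pics/top_b2.70.png
pics/side_t2.70.png
pics/side_b2.70.png
```

View pics/top_t2.70.png

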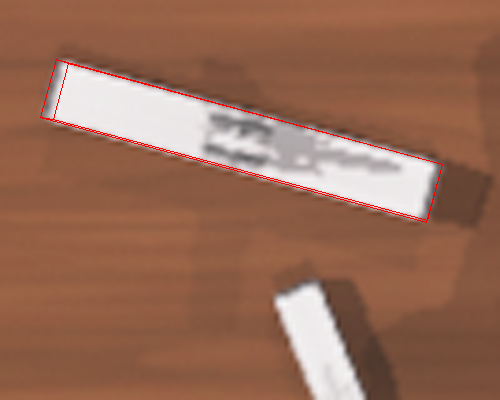

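View pics/top_b2.70.png

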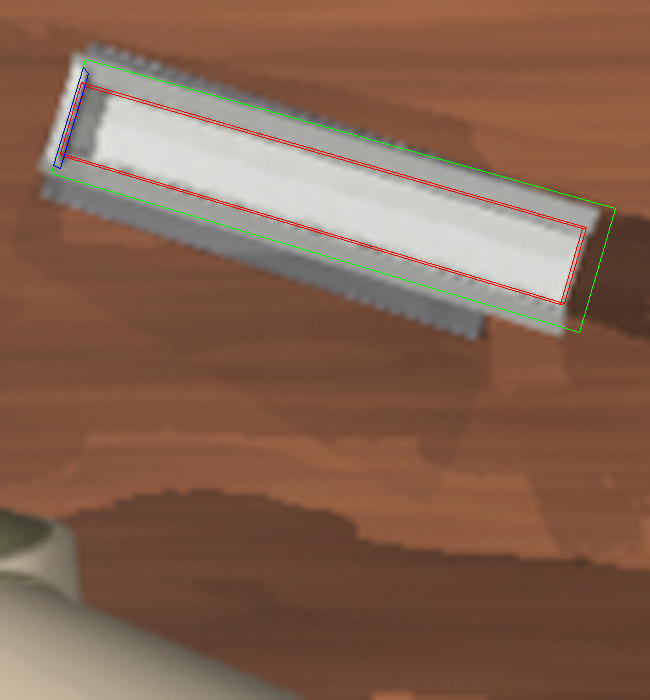

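View pics/side_t2.70.png

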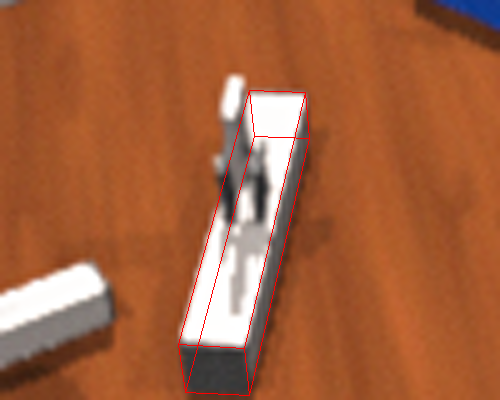

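View pics/side_b2.70.png

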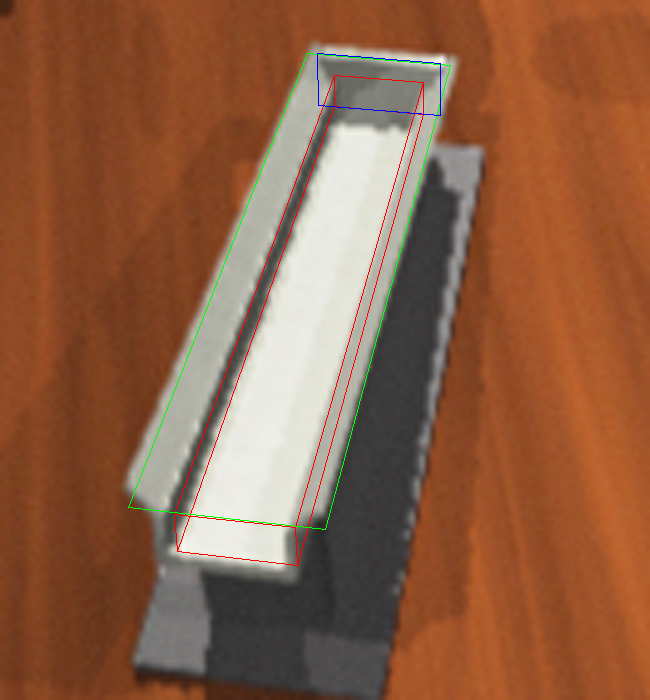

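```bash
cat > ov2.py <<'E'
from h import *
import sys
x,y,yaw=map(float,sys.argv[1:4])
bed=frame(x,y,.066,yaw,.26)
for n,o,sz,s in(("top",(363,193),(125,68),6),("side",(235,232),(95,124),4.8)):
    o=np.array(o); p=camera(n); a=p["image"][o[1]:o[1]+sz[1],o[0]:o[0]+sz[0]]; a=cv2.resize(a,None,fx=s,fy=s,interpolation=cv2.INTER_CUBIC)
    draw(a,p,box(bed,-.15,.14,-.022,.022,0,0),s,o,(0,0,255)); draw(a,p,box(bed,-.15,.14,-.035,.035,.029,.029),s,o,(0,255,0)); draw(a,p,box(bed,.14,.14,-.03,.03,0,.03),s,o,(255,0,0))
    cv2.imwrite(f"pics/f{sys.argv[4]}{n}.png",a)
E
python3 ov2.py .465 -.192 1.25 1
```

```text
(no output)
```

View pics/f1top.png

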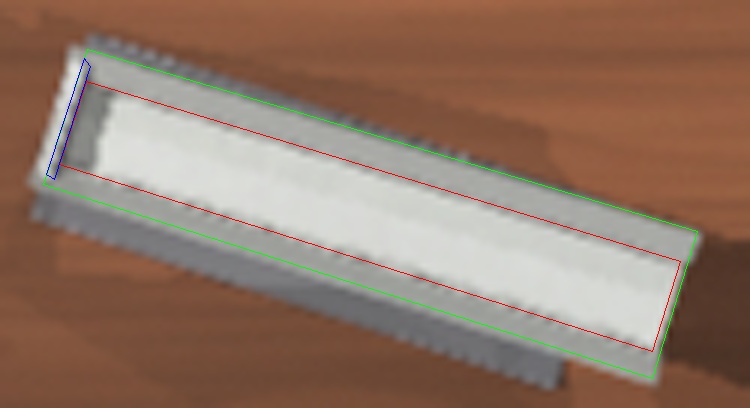

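View pics/f1side.png

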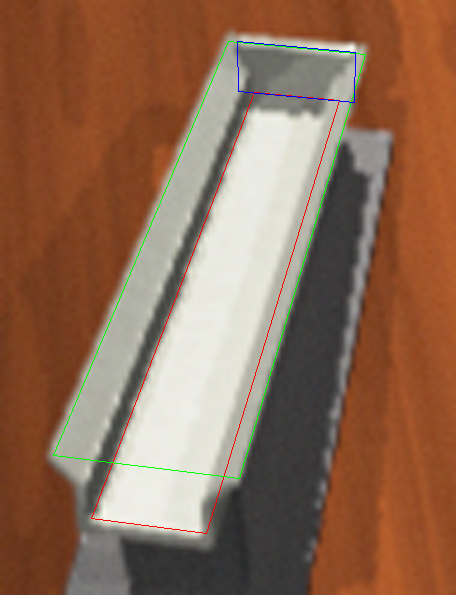

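```bash
cat >> h.py <<'E'
def rv(psi,tilt=0): # jaws along angle psi
    x=np.array([0,0,-1.]); y=np.array([np.cos(psi),np.sin(psi),0]); M=np.column_stack([x,y,np.cross(x,y)])
    return R.from_matrix(M).as_rotvec()
TB=np.array([.4945,.2125,0]); TY=1.304; TA=np.array([np.cos(TY),np.sin(TY),0])
BED=frame(.4645,-.192,.066,1.25,.26)
DN=np.array([0,0,-1.])
E
python3 - <<'E'
from h import *
r=R.from_rotvec(ctrl.read_eef_rot()).as_matrix(); print(r.round(2), ctrl.read_eef_pos())
for s in(-1,1):
    psi=TY+s*np.pi/2
    for nm,P,q in(("grasp",[.492,.203,.102],psi),("A",[.47,-.17,.25],1.25+s*np.pi/2),("B",[.47,-.17,.25],1.25+np.pi+s*np.pi/2)):
        a=kin.inverse_kinematics(np.array(P),rv(q)); print(s,nm,None if a is None else np.round(a,2))
E
```

```text
[[ 0.    0.33 -0.94]
 [ 0.   -0.94 -0.33]
 [-1.   -0.   -0.  ]] [ 0.17447244 -0.49515709  0.25272246]
-1 grasp [0.17 0.5  1.66 0.   0.99 0.44]
-1 A [-0.58  0.26  1.58 -0.    1.31 -0.26]
-1 B [-0.58  0.26  1.58 -0.    1.31  2.88]
1 grasp [ 0.17  0.5   1.66 -0.    0.99 -2.7 ]
1 A [-0.58  0.26  1.58 -0.    1.31  2.88]
1 B [-0.58  0.26  1.58  0.    1.31 -0.26]
```

Run:
```python
from h import *
ctrl.move_to(np.array([.492,.203,.215]),rv(TY-np.pi/2))
print(ctrl.read_t(),ctrl.read_eef_pos(),ctrl.read_joint_pos().round(2))
for n in("wrist","side"):
    p=camera(n); cv2.imwrite(f"pics/{n}1.png",p["image"])
    for t in("lug","lug_grip","tube"):
        for d in tip_of(p,t)[:3]: print(n,t,round(d["score"],2),w(p,d["position"]).round(4))
```

```text
5.5083 [0.49227543 0.20241486 0.21501209] [ 0.17  0.36  1.53 -0.    1.25  0.44]
wrist lug 0.83 [0.4968 0.2115 0.0688]
wrist lug 0.69 [0.3239 0.1484 0.0505]
wrist lug_grip 0.78 [0.4928 0.2065 0.1005]
wrist lug_grip 0.49 [0.3217 0.1497 0.0801]
wrist tube 0.97 [ 3.243e-01  1.507e-01 -3.000e-04]
wrist tube 0.67 [0.4921 0.2129 0.0038]
wrist tube 0.41 [0.4919 0.2068 0.1005]
side lug 0.71 [0.728  0.4032 0.0635]
side lug 0.62 [0.3233 0.144  0.049 ]
side lug 0.49 [0.493  0.2113 0.0676]
side lug_grip 0.64 [0.4956 0.2062 0.1046]
side lug_grip 0.62 [0.7276 0.4068 0.1077]
side lug_grip 0.5 [0.323  0.1467 0.081 ]
side tube 0.84 [0.4966 0.2097 0.0016]
side tube 0.72 [0.728  0.4037 0.0013]
side tube 0.62 [ 0.3181  0.1473 -0.0023]
```

View pics/wrist1.png

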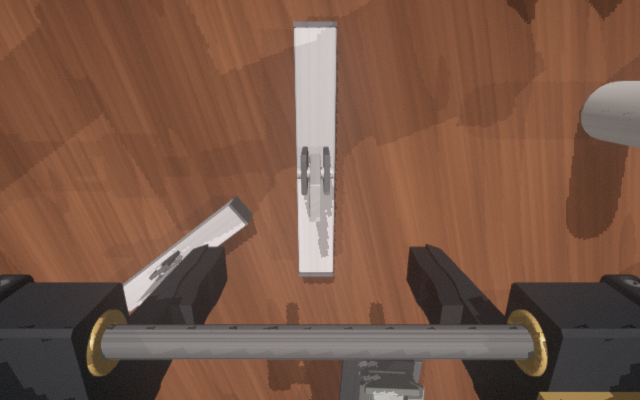

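The wrist view shows the tube aligned with and centred between the fingers. Its lug, (315,150)-(318,220), leans about 0.2 rad toward -y. I'll grasp it now.

Run:
```python
from h import *
g=TB-.008*TA; g[2]=.102
print(ctrl.movel(g,rate=.1,contact_N=6))
print(ctrl.read_eef_pos())
ctrl.gripper_to(0.0,50); print("w",ctrl.read_grip_width()*88, ctrl.read_ft_force().round(2))
g[2]+=.12; ctrl.movel(g,rate=.08); ctrl.wait(.8)
print(ctrl.read_grip_width()*88, ctrl.read_ft_force().round(2),ctrl.read_ft_torque().round(3),ctrl.read_t())
for n in("wrist","side"):
    p=camera(n); cv2.imwrite(f"pics/{n}2.png",p["image"])
    for t in("lug","lug_grip","tube"):
        for d in tip_of(p,t)[:3]: print(n,t,round(d["score"],2),w(p,d["position"]).round(4))
```

```text
False
[0.49267107 0.20483868 0.10254435]
w 7.612063640000869 [-2.09 -0.42  1.35]
7.25222825962622 [-0.41  0.17 -5.99] [-0.037 -0.048  0.026] 10.8333
wrist lug 0.87 [0.494  0.212  0.1884]
wrist lug 0.71 [0.3215 0.1489 0.0511]
wrist lug_grip 0.86 [0.3195 0.1488 0.0825]
wrist lug_grip 0.85 [0.493  0.2053 0.2212]
wrist tube 0.89 [0.4985 0.2385 0.1288]
wrist tube 0.62 [0.3255 0.149  0.0018]
side lug 0.52 [0.4956 0.2093 0.1881]
side lug 0.52 [0.3212 0.1477 0.0515]
side lug 0.42 [0.7284 0.4029 0.0676]
side lug_grip 0.5 [0.7271 0.4052 0.1087]
side lug_grip 0.46 [0.4942 0.2085 0.224 ]
side lug_grip 0.41 [0.3215 0.1477 0.0804]
side tube 0.97 [0.325  0.1473 0.0008]
side tube 0.9 [0.499  0.2378 0.1271]
side tube 0.61 [0.7283 0.4031 0.0016]
```

View pics/wrist2.png

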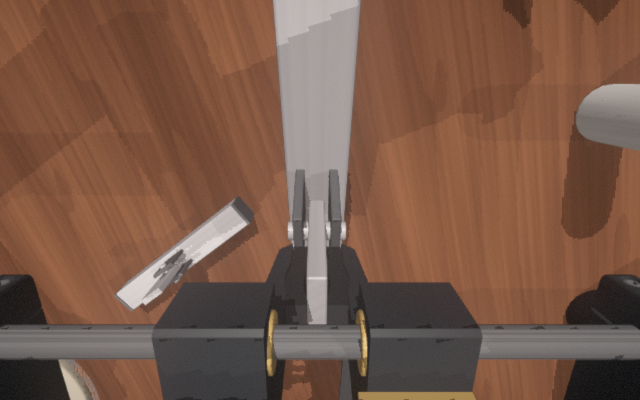

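View pics/side2.png

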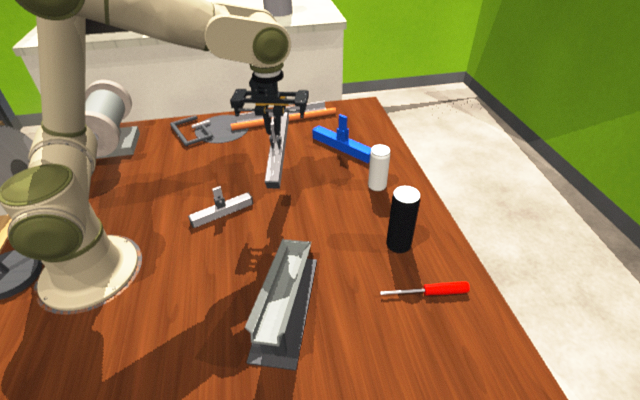

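The tube's origin has swung to y=+0.238 while the pivot is at 0.212, and its +y end is nearer the wrist camera (wider at the top of the picture). So the -y end is down and is the heavy one. It needs a half turn, so I'll check the last joint's range.

Run:
```python
from h import *
D=np.array([np.cos(1.25),np.sin(1.25),0])
piv=(BED@np.array([.020,0,.068,1]))[:3]
tcp=piv+.008*D+[0,0,.0345]; print(piv,tcp)
for k in(0,.01,.03): 
  for up in (0,.03,.1,.15):
    a=kin.inverse_kinematics(tcp-D*k+[0,0,up],rv(1.25+np.pi/2)); print(k,up,None if a is None else a.round(4))
for dy in(-.02,.02,.04):
    a=kin.inverse_kinematics(tcp,rv(1.25+np.pi/2+dy)); print(dy,None if a is None else a.round(4))
```

```text
[ 0.47610679 -0.15706856  0.12657291] [ 0.47862937 -0.14947669  0.16107291]
0 0 None
0 0.03 None
0 0.1 None
0 0.15 None
0.01 0 None
0.01 0.03 None
0.01 0.1 None
0.01 0.15 None
0.03 0 [-0.5964  0.3566  1.6927 -0.      1.0923  2.866 ]
0.03 0.03 [-0.5964  0.3207  1.6562 -0.      1.1646  2.866 ]
0.03 0.1 [-0.5964  0.2552  1.552  -0.      1.3343  2.866 ]
0.03 0.15 [-0.5964  0.2245  1.461  -0.      1.4561  2.866 ]
-0.02 None
0.02 None
0.04 None
```

Run:
```python
from h import *
D=np.array([np.cos(1.25),np.sin(1.25),0])
piv=(BED@np.array([.020,0,.068,1]))[:3]
psi=1.25+np.pi/2
yj=np.array([np.cos(psi),np.sin(psi),0])
base=R.from_rotvec(rv(psi))
gl=.008*D+np.array([0,0,.0345])
for t in(-.5,-.35,-.26,-.15,-.1,.1,.15,.26,.35,.5):
    rt=R.from_rotvec(t*yj)
    for up in(0,.12):
        a=kin.inverse_kinematics(piv+rt.apply(gl)+[0,0,up],(rt*base).as_rotvec()); print(t,rt.apply([0,0,-1]).round(2),up,None if a is None else a.round(3))
```

```text
-0.5 [ 0.15  0.45 -0.88] 0 [-0.784  0.422  1.682  0.46   1.306  2.495]
-0.5 [ 0.15  0.45 -0.88] 0.12 [-0.784  0.293  1.527  0.443  1.563  2.62 ]
-0.35 [ 0.11  0.33 -0.94] 0 [-0.717  0.387  1.688  0.343  1.226  2.603]
-0.35 [ 0.11  0.33 -0.94] 0.12 [-0.717  0.265  1.522  0.323  1.498  2.699]
-0.26 [ 0.08  0.24 -0.97] 0 [-0.673  0.372  1.691  0.264  1.183  2.677]
-0.26 [ 0.08  0.24 -0.97] 0.12 [-0.673  0.253  1.521  0.245  1.463  2.752]
-0.15 [ 0.05  0.14 -0.99] 0 [-0.616  0.36   1.693  0.158  1.137  2.776]
-0.15 [ 0.05  0.14 -0.99] 0.12 [-0.616  0.244  1.519  0.145  1.424  2.821]
-0.1 [ 0.03  0.09 -1.  ] 0 [-0.59   0.357  1.694  0.107  1.12   2.824]
-0.1 [ 0.03  0.09 -1.  ] 0.12 [-0.59   0.241  1.519  0.098  1.409  2.855]
0.1 [-0.03 -0.09 -1.  ] 0 None
0.1 [-0.03 -0.09 -1.  ] 0.12 None
0.15 [-0.05 -0.14 -0.99] 0 None
0.15 [-0.05 -0.14 -0.99] 0.12 None
0.26 [-0.08 -0.24 -0.97] 0 None
0.26 [-0.08 -0.24 -0.97] 0.12 None
0.35 [-0.11 -0.33 -0.94] 0 None
0.35 [-0.11 -0.33 -0.94] 0.12 None
0.5 [-0.15 -0.45 -0.88] 0 [-0.28   0.441  1.677 -0.563  1.116 -2.825]
0.5 [-0.15 -0.45 -0.88] 0.12 None
```

```bash
cat >> h.py <<'E'
D=np.array([np.cos(1.25),np.sin(1.25),0]); PIV=(BED@np.array([.020,0,.068,1]))[:3]; DH=BED[:3,0]
PSI=1.25+np.pi/2; YJ=np.array([np.cos(PSI),np.sin(PSI),0]); RT=R.from_rotvec(-.2*YJ); ROT=(RT*R.from_rotvec(rv(PSI))).as_rotvec()
GL=RT.apply(.008*D+np.array([0,0,.0345])); HOME=PIV+GL
E
python3 - <<'E'
from h import *
e=ctrl.read_eef_pos()
ctrl.movel(e+[0,0,.13],rate=.15)
hi=HOME-.008*DH; hi=hi+[0,0,.36-hi[2]]
a=kin.inverse_kinematics(hi,ROT); print(a); 
# intermediate path check
q0=ctrl.read_joint_pos()
ctrl.set_joints(q0+.5*(a-q0)); ctrl.set_joints(a)
print(ctrl.read_t(),ctrl.read_eef_pos())
h=HOME-.008*DH+[0,0,.07]; ctrl.movel(h,rate=.12); ctrl.wait(1.0)
print(ctrl.read_t(),ctrl.read_eef_pos(),h, ctrl.read_ft_force().round(2),ctrl.read_grip_width()*88)
for n in("wrist","side","top"):
    p=camera(n); cv2.imwrite(f"pics/{n}3.png",p["image"])
    for t in("lug","lug_grip","tube","bed","stop"):
        for d in tip_of(p,t)[:2]:
            P=w(p,d["position"]); 
            if P[1]<.05: print(n,t,round(d["score"],2),P.round(4), "bed frame",(np.linalg.inv(BED)@np.append(P,1))[:3].round(4))
E
```

```text
[-0.65724714  0.21385838  1.36194415  0.18899983  1.63151491  2.81042454]
14.4333 [ 0.47426142 -0.1627223   0.360042  ]
16.6333 [ 0.4739836  -0.16346572  0.23402992] [ 0.47398004 -0.16346916  0.2340312 ] [-0.06 -0.31 -5.46] 7.685565064190925
wrist lug 0.67 [ 0.4725 -0.1659  0.1991] bed frame [-0.0078  0.0006  0.1356]
wrist lug_grip 0.64 [ 0.4748 -0.1643  0.2294] bed frame [-0.0134 -0.001   0.1655]
wrist tube 0.6 [ 0.4656 -0.1931  0.1403] bed frame [-0.0197 -0.0014  0.0716]
side lug 0.62 [ 0.4714 -0.1666  0.2011] bed frame [-0.0093  0.0015  0.1373]
side tube 0.79 [ 0.4618 -0.1903  0.1374] bed frame [-0.0176  0.0031  0.0692]
side bed 0.91 [ 0.4669 -0.1913  0.0685] bed frame [ 0.0007 -0.002   0.0028]
side stop 0.56 [ 0.5088 -0.0622  0.0477] bed frame [ 0.1373 -0.0011  0.0176]
top lug 0.61 [ 0.476  -0.1632  0.1949] bed frame [-0.0032 -0.0019  0.1325]
top lug_grip 0.61 [ 0.4741 -0.1696  0.2409] bed frame [-0.0215 -0.002   0.1753]
top tube 0.85 [ 0.4637 -0.1943  0.1338] bed frame [-0.0198  0.      0.0649]
top bed 0.98 [ 0.4633 -0.1892  0.0631] bed frame [ 0.0029  0.002  -0.0022]
top stop 0.89 [ 0.5086 -0.0598  0.046 ] bed frame [ 0.1398 -0.0002  0.0165]
```

View pics/wrist3.png

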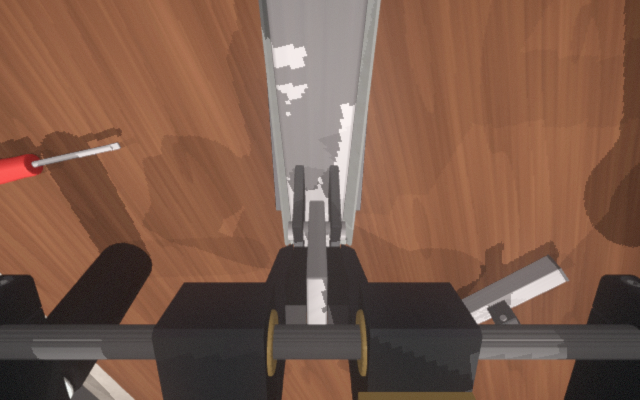

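View pics/side3.png

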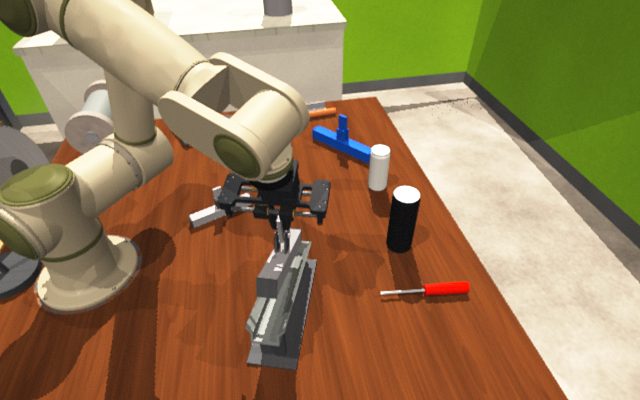

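View pics/top3.png

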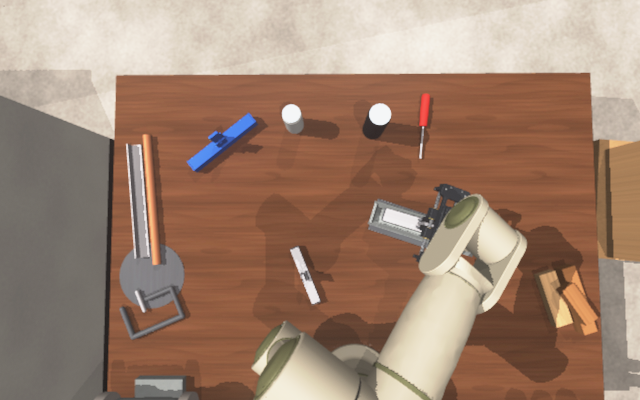

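The tube hangs centred over the channel with its downhill end low; the bed-frame lateral offsets are within ±3 mm and average about 0. I'll lower it with force checks.

Run:
```python
from h import *
b=HOME-.008*DH
ctrl.movel(b+[0,0,.022],rate=.08); print(ctrl.read_ft_force().round(2))
for up in(.014,.010,.007,.005,.003,.002,.001,0,-.001):
    c=ctrl.movel(b+[0,0,up],rate=.03,contact_N=12); f=ctrl.read_ft_force(); t=ctrl.read_ft_torque()
    print(up,c,f.round(2),t.round(3),ctrl.read_t())
    if c or f[2]>-.6: break
for n in("side","top"):
    p=camera(n); cv2.imwrite(f"pics/{n}4.png",p["image"])
    for t in("lug","tube"):
        for d in tip_of(p,t)[:2]:
            P=w(p,d["position"]); 
            if P[1]<.05: print(n,t,round(d["score"],2),P.round(4), "bed frame",(np.linalg.inv(BED)@np.append(P,1))[:3].round(4))
```

```text
[ 0.4   0.31 -6.27]
0.014 False [ 0.3  -0.13 -5.56] [-0.148  0.043  0.056] 18.7
0.01 False [ 0.72  0.15 -6.62] [-0.086  0.023  0.032] 18.9833
0.007 False [ 0.83  0.5  -5.67] [-0.035  0.002 -0.035] 19.2333
0.005 False [ 0.55  0.35 -5.49] [-0.108 -0.022 -0.041] 19.4833
0.003 False [-0.17  0.13 -5.5 ] [-0.134 -0.064 -0.009] 19.7333
0.002 False [ 0.57 -0.   -5.66] [-0.115 -0.005  0.006] 19.9833
0.001 False [ 0.03  0.41 -6.08] [-0.063 -0.039 -0.036] 20.2333
0 False [-0.2  -0.45 -6.03] [-0.057  0.008  0.064] 20.4833
-0.001 False [ 0.23  0.34 -1.91] [ 0.024 -0.041  0.006] 20.7333
side lug 0.61 [ 0.4709 -0.1698  0.127 ] bed frame [0.0067 0.0009 0.0649]
side tube 0.94 [ 0.4693 -0.186   0.0606] bed frame [ 0.0083 -0.0027 -0.0034]
```

```bash
cat > look.py <<'E'
from h import *
import sys
k=sys.argv[1]
for n in("side","wrist"):
    p=camera(n); a=p["image"]
    if n=="side": a=cv2.resize(a[215:370,220:340],None,fx=3.8,fy=3.8,interpolation=2)
    cv2.imwrite(f"pics/{n}{k}.png",a)
E
python3 look.py 5
```

```text
(no output)
```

View pics/side5.png

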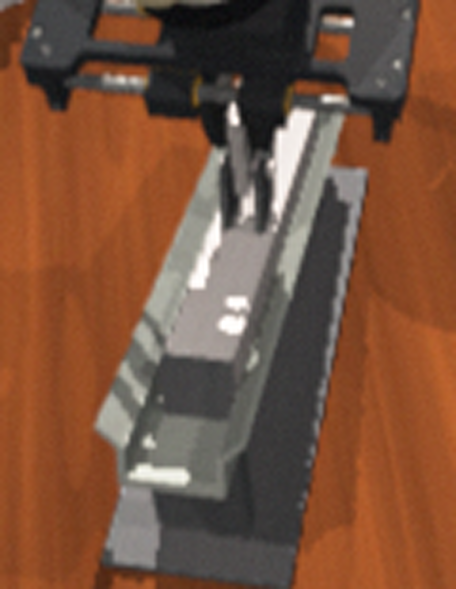

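View pics/wrist5.png

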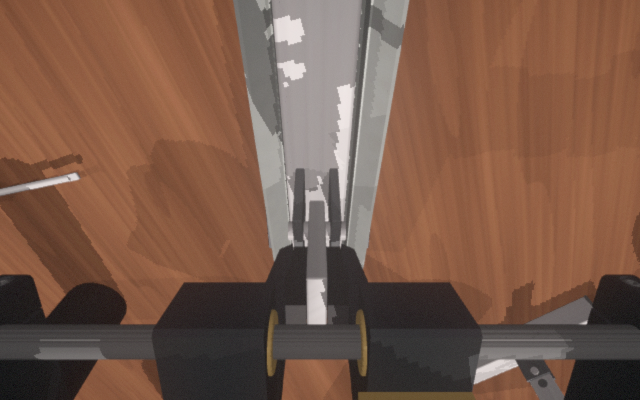

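Run:
```python
from h import *
b=HOME-.008*DH
for up in(-.002,-.003,-.004,-.006,-.008,-.010,-.012):
    c=ctrl.movel(b+[0,0,up],rate=.03,contact_N=6); f=ctrl.read_ft_force(); t=ctrl.read_ft_torque()
    print(up,c,f.round(2),t.round(3),ctrl.read_eef_pos()[2].round(4),ctrl.read_t())
    if c or f[2]>1.5: break
p=camera("side"); s=4; o=np.array((215,225)); a=cv2.resize(p["image"][225:370,215:345],None,fx=s,fy=s,interpolation=2)
for th,c in((0,(0,0,255)),(.1,(0,255,0))):
    M=np.eye(4); M[:3,:3]=R.from_euler('y',th).as_matrix(); M[:3,3]=[.012,0,.068]
    draw(a,p,box(BED@M,-.12,.12,-.018,.018,-.068,-.032),s,o,c)
cv2.imwrite("pics/side6.png",a)
```

```text
-0.002 False [-2.79  1.21  9.58] [0.458 0.261 0.059] 0.1632 21.3833
```

View pics/side6.png

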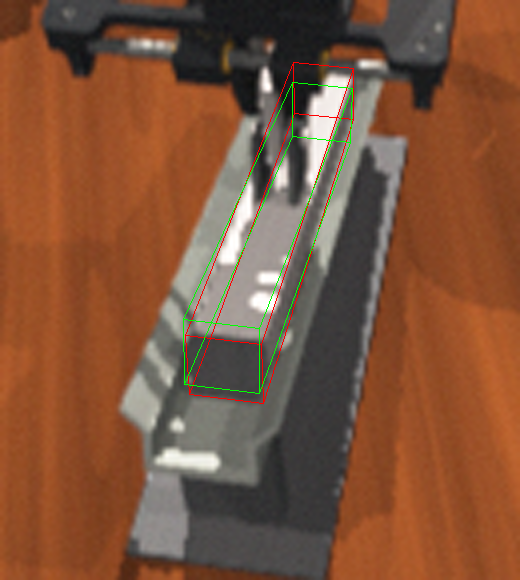

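The tube lies flat, since the picture matches the flat (red) model, with its end about 8 mm short of the stop. I'll unload slightly and slide it downhill until it touches the stop.

Run:
```python
from h import *
b=HOME-.008*DH
ctrl.movel(b+[0,0,-.0009],rate=.03); f0=ctrl.read_ft_force(); print(f0.round(2))
for k in np.arange(.002,.0161,.001):
    c=ctrl.movel(b+[0,0,-.0009]+k*DH,rate=.02,contact_N=9); f=ctrl.read_ft_force()
    print(round(k,4),c,"downhill",round(f@DH,2),"normal",round(f@BED[:3,2],2),f.round(2))
    if k>.0035 and f@DH<-5: break
print(ctrl.read_t(),ctrl.read_eef_pos())
p=camera("side"); s=4; o=np.array((215,225)); a=cv2.resize(p["image"][225:370,215:345],None,fx=s,fy=s,interpolation=2)
cv2.imwrite("pics/side7.png",a)
for n in("side","top"):
  p=camera(n)
  for t in("lug","tube"):
        for d in tip_of(p,t)[:2]:
            P=w(p,d["position"]); 
            if P[1]<.05: print(n,t,round(d["score"],2), "bed frame",(np.linalg.inv(BED)@np.append(P,1))[:3].round(4))
```

```text
[-0.77 -0.45  1.19]
0.002 False downhill -2.55 normal 1.02 [-0.81 -2.05  1.64]
0.003 False downhill -2.8 normal 2.81 [ 0.19 -2.15  3.44]
0.004 False downhill -3.07 normal 3.18 [-0.48 -2.11  3.86]
0.005 False downhill -3.8 normal 4.06 [-0.72 -2.54  4.9 ]
0.006 False downhill -4.36 normal 4.14 [ 0.06 -3.33  5.12]
0.007 False downhill -4.37 normal 4.36 [ 0.29 -3.36  5.33]
0.008 False downhill -8.68 normal 5.92 [-3.28 -6.14  7.95]
23.4333 [ 0.47629495 -0.15682001  0.16140004]
side lug 0.52 bed frame [ 0.0159 -0.0011  0.0672]
side tube 0.82 bed frame [ 0.0177 -0.0003  0.0027]
top lug 0.56 bed frame [ 0.0171 -0.0006  0.0642]
top tube 0.96 bed frame [ 0.016   0.002  -0.0028]
```

View pics/side7.png

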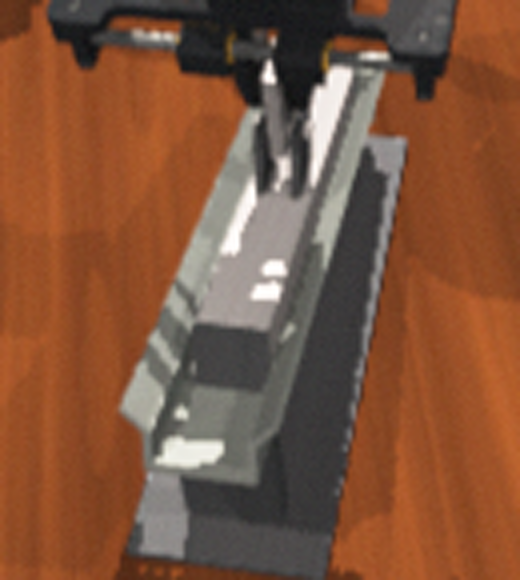

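```bash
python3 - <<'E'
from h import *
e=ctrl.read_eef_pos()+.0005*BED[:3,2]
ctrl.movel(e,rate=.02); f=ctrl.read_ft_force(); print(round(f@DH,2),round(f@BED[:3,2],2))
for k in np.arange(.0005,.0066,.0005):
    ctrl.movel(e+k*DH,rate=.02); f=ctrl.read_ft_force()
    print(round(k,4),"downhill",round(f@DH,2),"normal",round(f@BED[:3,2],2),f.round(1), ((ctrl.read_eef_pos()-e)@DH*1000).round(2))
    if f@DH<-14: break
print(ctrl.read_t())
E
python3 look.py 8
```

```text
-5.58 0.54
0.0005 downhill -6.16 normal -1.35 [-2.3 -5.9  0.3] -0.02
0.001 downhill -10.11 normal -0.65 [-3.5 -9.3  2. ] 0.1
0.0015 downhill -10.97 normal 0.93 [-4.1 -9.6  3.7] 0.21
0.002 downhill -13.51 normal 1.22 [ -4.8 -11.8   4.7] 0.36
0.0025 downhill -16.28 normal 2.52 [ -6.3 -13.8   6.6] 0.5
25.2833
```

View pics/wrist8.png

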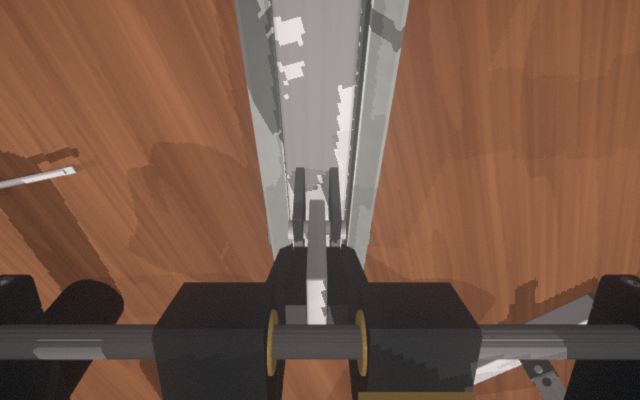

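The push force climbs to 16 N with only 0.5 mm of travel, so the end is firmly against the stop. I'll ease off, release and retreat along the tool axis.

Run:
```python
from h import *
e=ctrl.read_eef_pos()
ctrl.movel(e-.0007*DH,rate=.02); f=ctrl.read_ft_force(); print(round(f@DH,2),round(f@BED[:3,2],2))
ctrl.gripper_to(.35); ctrl.wait(.2); print(ctrl.read_ft_force().round(2))
x=R.from_rotvec(ctrl.read_eef_rot()).as_matrix()[:,0]
e=ctrl.read_eef_pos()
print(ctrl.movel(e-.12*x,rate=.1,contact_N=8))
ctrl.movel(ctrl.read_eef_pos()+[-.05,-.08,.05],rate=.15)
ctrl.wait(.3); print(ctrl.read_t(),ctrl.read_ft_force().round(2))
for n,o,sz,s in(("side",(215,225),(130,145),4),("top",(360,190),(130,80),6)):
    p=camera(n); cv2.imwrite(f"pics/{n}9full.png",p["image"]); o=np.array(o)
    a=cv2.resize(p["image"][o[1]:o[1]+sz[1],o[0]:o[0]+sz[0]],None,fx=s,fy=s,interpolation=2)
    M=np.eye(4); M[0,3]=.02
    draw(a,p,box(BED@M,-.12,.12,-.018,.018,0,.036),s,o,(0,0,255)); cv2.imwrite(f"pics/{n}9.png",a)
    for t in("lug","tube","can_a","screwdriver"):
        for d in tip_of(p,t)[:3]:
            P=w(p,d["position"]); print(n,t,round(d["score"],2),P.round(3), "bed",(np.linalg.inv(BED)@np.append(P,1))[:3].round(4))
```

```text
-4.83 -0.19
[-1.19 -0.35  0.27]
False
28.9 [-0.81  0.4  -0.28]
side lug 0.63 [0.731 0.404 0.067] bed [ 0.6271 -0.065   0.168 ]
side lug 0.48 [ 0.478 -0.16   0.128] bed [ 0.0177 -0.0026  0.069 ]
side tube 0.77 [ 0.322  0.144 -0.002] bed [0.2821 0.2417 0.0052]
side tube 0.58 [ 0.471 -0.176  0.062] bed [ 0.0179 -0.0015  0.0003]
side tube 0.58 [0.729 0.404 0.001] bed [ 0.6438 -0.063   0.1045]
side can_a 0.96 [ 0.789  0.181 -0.002] bed [ 0.4585 -0.1905  0.0519]
side can_a 0.56 [ 0.77  -0.063 -0.002] bed [ 0.2287 -0.2491 -0.0099]
side screwdriver 0.82 [ 0.775 -0.22   0.002] bed [ 0.0855 -0.3033 -0.044 ]
top lug 0.57 [0.728 0.399 0.065] bed [ 0.6227 -0.0635  0.1651]
top lug 0.46 [0.322 0.144 0.051] bed [0.2684 0.2407 0.0561]
top lug 0.38 [ 0.476 -0.16   0.12 ] bed [ 0.0189 -0.0006  0.061 ]
top tube 0.77 [ 0.324  0.147 -0.001] bed [0.2853 0.2403 0.0071]
top tube 0.63 [ 0.471 -0.18   0.062] bed [ 0.0138 -0.0021 -0.0006]
top tube 0.57 [ 0.725  0.4   -0.002] bed [ 0.6392 -0.0607  0.1001]
top can_a 0.75 [ 0.771 -0.064 -0.001] bed [ 0.2284 -0.2499 -0.009 ]
top can_a 0.66 [0.786 0.18  0.001] bed [ 0.4556 -0.188   0.0543]
top screwdriver 0.72 [ 0.779 -0.217  0.003] bed [ 0.0889 -0.3064 -0.0415]
top screwdriver 0.19 [ 0.508 -0.062  0.049] bed [ 0.1375 -0.0005  0.0186]
```

View pics/side9.png

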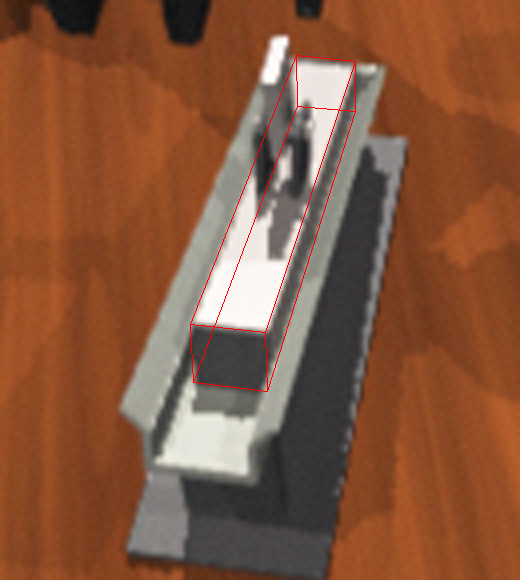

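View pics/top9.png

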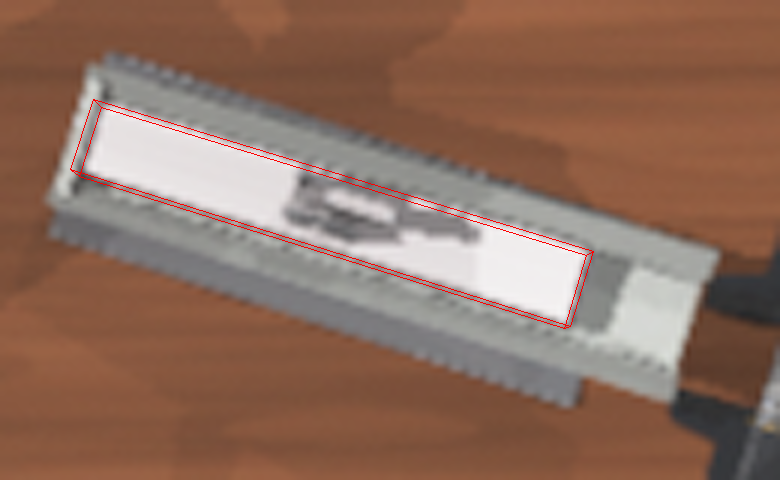

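View pics/side9full.png

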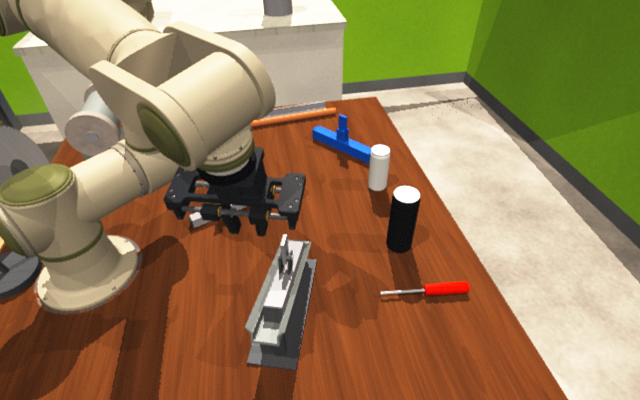

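The home model matches in both views. In the top view there is a dark strip at the stop end, so I'll check with a close wrist view along the stop plate that it is the cap and not a gap.

Run:
```python
from h import *
ctrl.movel(ctrl.read_eef_pos()+[0,0,.03],rate=.15)
ctrl.move_to(np.array([.505,-.07,.25]),rv(1.25-np.pi/2)); ctrl.wait(.2)
p=camera("wrist"); print(ctrl.read_t(), p["T"][:3,3])
cv2.imwrite("pics/w10.png",p["image"])
q=px(p,(BED@np.array([.14,0,.03,1]))[:3]); print(q)
for x in(.134,.14): print([px(p,(BED@np.array([x,y,.036,1]))[:3]).round(1) for y in(-.018,.018)])
o=np.clip(q-[60,50],0,[520,300]).astype(int); cv2.imwrite("pics/w10c.png",cv2.resize(p["image"][o[1]:o[1]+100,o[0]:o[0]+120],None,fx=6,fy=6,interpolation=2)); print(o)
```

```text
32.25 [0.52983561 0.00900795 0.38214654]
[317.42378512 156.95493498]
[array([336.4, 163. ]), array([298.5, 163. ])]
[array([336.5, 156.6]), array([298.4, 156.6])]
[257 106]
```

View pics/w10.png

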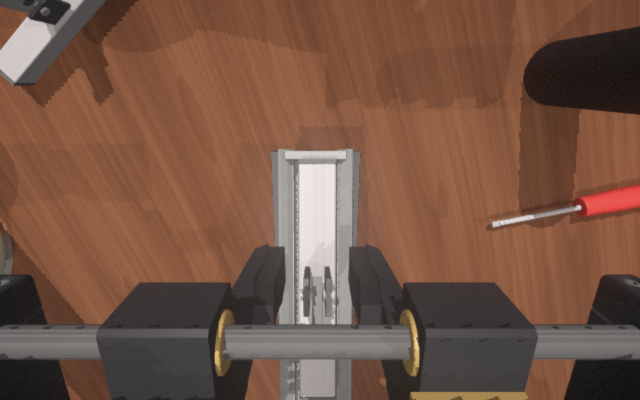

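View pics/w10c.png

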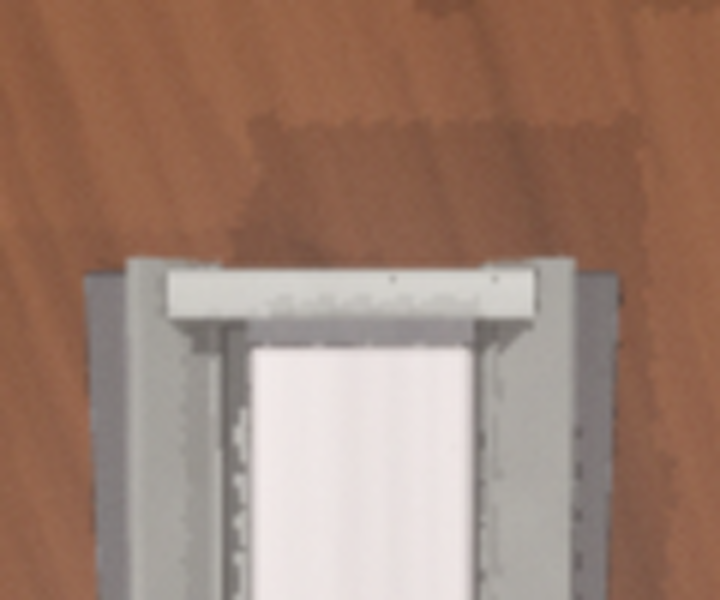

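The strip at crop (245-475, 318-345) is exactly as wide as the tube and flush with the stop plate. It is the grey end cap, as on the tube at the start, so there is no gap. Handing in.

Run:
```python
from h import *
ticket.job_done(); print(ctrl.read_t())
```

```text
the job is handed in; nothing more can be done
the job is handed in; nothing more can be done
```

The tube is in the sloping rest, heavy end downhill and against the stop plate. The job was handed in at about 32 s of the 72 s allowed.

**What I did:**
- I lifted the larger grey tube by its lug. Its near (-y) end sank, so that end is the heavy one.
- I turned the tube half round, with the gripper tilted 0.2 rad because the last joint's range was too short for a straight half turn.
- I lowered it until it lay flat on the channel floor, slid it downhill to the stop, eased off and let go.

**Last checks:**
- **Against the stop:** while I pushed, the force rose to 16 N with only about 0.5 mm of travel. The wrist view shows the end cap flush with the plate, with no gap visible.
- **Position:** the model of the tube at its home position matches the side and top pictures. The networks put its origin 14–18 mm downhill against the nominal 20 mm, which is 2–6 mm low. They also read about 4 mm low earlier, so I trusted the contact force and the pictures.
- **Bystanders:** the cans and the screwdriver read within 5 mm of where they started.

The tube first touched the floor about 12 mm lower than I had worked out for a 20 degree hang. It pressed on the floor with about 10 N for a moment before I eased it off.

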